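# Test the push-button canister lids

### The job

Test the seal of each of the four canisters by pressing its lid button firmly right down and letting go, without ramming it. Leave every canister whose button stays down standing where it is, and set every canister whose button creeps back up aside, upright on the wooden board, leaving its button as it came up. Do not disturb the other things.

Things in the scene. Friction and masses are not known exactly. Their poses are not given: they have to be found in the camera images.
- board: Fixed low wooden board, 180 (x) x 260 (y) x 12 mm thick, right of the canisters; origin at the centre of its underside, z up, its top 12 mm above the worktop.
- canister_a: One of four outwardly identical loose square storage canisters: white body 58 x 58 x 84 mm, wooden lid 60 x 60 mm, lid top 98 mm above the foot, 0.25 to 0.55 kg; origin at the centre of the foot, z up, x and y square to its sides (a quarter turn looks the same). A steel push-button stands in its lid; which buttons are worn cannot be seen and varies from place to place.
- button_a: Steel push-button, 40 mm across, in the lid of canister_a; origin: centre of its top, z up. Untested, its top is 18 mm above the lid. It slides down 16 mm to a firm stop (up to 9 N). Sound: snaps in beyond 11 mm and stays about 2 mm above the lid (pressed less, it comes back to 18). Worn: also goes down, but within 0.5 s of letting go creeps back to about 11 mm above the lid and stays.
- canister_b: One of four outwardly identical loose square storage canisters: white body 58 x 58 x 84 mm, wooden lid 60 x 60 mm, lid top 98 mm above the foot, 0.25 to 0.55 kg; origin at the centre of the foot, z up, x and y square to its sides (a quarter turn looks the same). A steel push-button stands in its lid; which buttons are worn cannot be seen and varies from place to place.
- button_b: Steel push-button, 40 mm across, in the lid of canister_b; origin: centre of its top, z up. Untested, its top is 18 mm above the lid. It slides down 16 mm to a firm stop (up to 9 N). Sound: snaps in beyond 11 mm and stays about 2 mm above the lid (pressed less, it comes back to 18). Worn: also goes down, but within 0.5 s of letting go creeps back to about 11 mm above the lid and stays.
- canister_c: One of four outwardly identical loose square storage canisters: white body 58 x 58 x 84 mm, wooden lid 60 x 60 mm, lid top 98 mm above the foot, 0.25 to 0.55 kg; origin at the centre of the foot, z up, x and y square to its sides (a quarter turn looks the same). A steel push-button stands in its lid; which buttons are worn cannot be seen and varies from place to place.
- button_c: Steel push-button, 40 mm across, in the lid of canister_c; origin: centre of its top, z up. Untested, its top is 18 mm above the lid. It slides down 16 mm to a firm stop (up to 9 N). Sound: snaps in beyond 11 mm and stays about 2 mm above the lid (pressed less, it comes back to 18). Worn: also goes down, but within 0.5 s of letting go creeps back to about 11 mm above the lid and stays.
- canister_d: One of four outwardly identical loose square storage canisters: white body 58 x 58 x 84 mm, wooden lid 60 x 60 mm, lid top 98 mm above the foot, 0.25 to 0.55 kg; origin at the centre of the foot, z up, x and y square to its sides (a quarter turn looks the same). A steel push-button stands in its lid; which buttons are worn cannot be seen and varies from place to place.
- button_d: Steel push-button, 40 mm across, in the lid of canister_d; origin: centre of its top, z up. Untested, its top is 18 mm above the lid. It slides down 16 mm to a firm stop (up to 9 N). Sound: snaps in beyond 11 mm and stays about 2 mm above the lid (pressed less, it comes back to 18). Worn: also goes down, but within 0.5 s of letting go creeps back to about 11 mm above the lid and stays.
- salt_shaker: Glass salt shaker 44 mm across, 90 mm tall, a loose bystander; origin at the centre of its underside.
- tin_tuna: Flat tin 86 mm across, 40 mm tall, a loose bystander; origin at the centre of its underside.
- tea_box: Dark tea carton 66 x 89 x 173 mm, a loose bystander; origin at the centre of its underside.
- lemon: Lemon 78 x 55 x 56 mm, a loose bystander; origin at the centre of its underside.

How it is judged:
At the end, for the whole second after the job is handed in: All canisters upright (0.08 rad), at rest. Sound: button top under 6.5 mm above the lid, canister within 40 mm of its start. Worn: tested, so its button top is 7.5 to 14.5 mm above the lid, and the canister stands on the board, its centre 20 mm or more in from the edges (((z of button_a in the frame of canister_a below 0.1045 m and distance of canister_a from where it was at the start of the episode below 0.04 m) or (z of button_a in the frame of canister_a between 0.1055 and 0.1125 m and x of canister_a in the frame of board between -0.07 and 0.07 m and y of canister_a in the frame of board between -0.11 and 0.11 m and z of canister_a in the frame of board between 0.009 and 0.017 m)) and angle between each of canister_a, canister_b, canister_c, canister_d's own z axis and vertical below 0.08 rad and linear speed of each of canister_a, canister_b, canister_c, canister_d below 0.02 m/s and ((z of button_b in the frame of canister_b below 0.1045 m and distance of canister_b from where it was at the start of the episode below 0.04 m) or (z of button_b in the frame of canister_b between 0.1055 and 0.1125 m and x of canister_b in the frame of board between -0.07 and 0.07 m and y of canister_b in the frame of board between -0.11 and 0.11 m and z of canister_b in the frame of board between 0.009 and 0.017 m)) and ((z of button_c in the frame of canister_c below 0.1045 m and distance of canister_c from where it was at the start of the episode below 0.04 m) or (z of button_c in the frame of canister_c between 0.1055 and 0.1125 m and x of canister_c in the frame of board between -0.07 and 0.07 m and y of canister_c in the frame of board between -0.11 and 0.11 m and z of canister_c in the frame of board between 0.009 and 0.017 m)) and ((z of button_d in the frame of canister_d below 0.1045 m and distance of canister_d from where it was at the start of the episode below 0.04 m) or (z of button_d in the frame of canister_d between 0.1055 and 0.1125 m and x of canister_d in the frame of board between -0.07 and 0.07 m and y of canister_d in the frame of board between -0.11 and 0.11 m and z of canister_d in the frame of board between 0.009 and 0.017 m))); the robot touches nothing.
It fails at once if a button is rammed (more than 70 N) (contact force between any of button_a, button_b, button_c, button_d and the arm above 70 N or contact force between any of button_a, button_b, button_c, button_d and the fingers above 70 N).
It fails at once if a canister is knocked over (angle between any of canister_a, canister_b, canister_c, canister_d's own z axis and vertical above 0.8 rad).
It fails at once if a bystander is shifted more than 40 mm (distance of any of salt_shaker, tin_tuna, tea_box, lemon from where it was at the start of the episode above 0.04 m).
It also fails if it takes over 72 s, if anything falls off the work surface, if the arm or the gripper's body presses on something with over 40 N, if the wrist force passes 120 N, or if a joint passes its speed limit or range.

### The arm

A 7-joint arm with a two-finger parallel gripper is mounted at the origin on a cart in front of the work surface, level with it; the furniture and walls round the work are solid. World frame = base frame: x ahead of the robot, y to its left, z up, the work surface at z = 0. Lengths are in m, angles in rad, forces in N, time in s.
With the tool pointing down it reaches from about 0.425 to 0.925 m from the base axis. Payload 6.8 kg.
Tool frame: the origin (TCP) lies at the very end of the fingers, on their centre line; the grasp point (between the pads) lies 19 mm behind it; z points along the fingers, y is the line along which they close (so a half turn about z gives the same grasp; the last joint's range is limited). The gripper opens to 85 mm and grips with 20 to 120 N. Pads are 22 mm wide; open, the fingers measure 114 mm over their backs; the gripper's body (76 mm by 85 mm) begins 54 mm behind the grasp point. The pads swing forward as they close: fully open they stand 13 mm farther back than shut.
Start: joints at [-1.362, 0.477, 0.022, 1.555, -0.011, 1.109, -0.083], TCP at [0.21, 0.641, 0.231] pointing down, gripper open.
Joint ranges: [-2.96, 2.96], [-0.34, 2.1], [-1.41, 1.46], [0.24, 2.44], [-1.37, 4.51], [0.17, 1.92], [-2.96, 2.96]. Speed limits (rad/s): [2.39, 2.39, 3.14, 3.14, 3.14, 3.14, 3.14].

### API

Orientations are given as a rotation vector (axis times angle).
In Python, from bench import r gives the robot as it stands.
- The arm moves only by the shell command python3 -m jog 'ROWS' [FORCE]. ROWS is JSON, a list of rows, each an object of numbers: "fingers": the finger opening in m, from 0 to 0.0854; "x", "y", "z": the shift along the tool's x, y, z in m; "rx", "ry", "rz": the turn, a rotation vector about the tool's x, y, z in degrees. In form: [{"fingers": .., "x": .., "y": .., "z": .., "rx": .., "ry": .., "rz": ..}, ...]. A call has 1 to 8 rows; each row shifts and turns the commanded pose from where the row before left it, along the tool's axes as they then stand; what a row does not reach is not made up. A row lasts 1/8 s, in which the tool goes at most 62.5 mm and 10.7 degrees, less where a joint would pass 70% of its speed; a pose out of reach is approached as far as the arm can. A call is refused whole if a number of a shift passes 0.0625 or a number of a turn 10.7, either way. A call with a gripper value outside its range is refused whole. The fingers move at their own pace and stop on an object; FORCE is the grip in N (left out, the last holds). Time passes only in rows, so rows that do not move let the fingers close. It gives the time, the measured TCP pose, the force, the opening and the grip force at its end, in the units of the state.
- r.get_obs(): the state, without advancing time (a new reading comes with each control period).
- r.grab_frame(name): name is "scene" or "top" or "wrist"; returns (picture, depth): 384x512x3 uint8, red, green, blue; 384x512 float32, m along the optical axis (not along the pixel's ray), 0 where there is no reading.
- r.get_calibration(name): a dict with "mtx" (3x3 intrinsics, pixels), "extrinsics" (4x4, takes a point from camera to world coordinates). Camera axes: x right, y down, z forward; pixel columns grow to the right and rows downward; lengths in m; the calibration is good to about 2 mm. A picture is of the moment at which its call begins: read the wrist's pose just before it. get_calibration takes no time and is no camera call; for the wrist camera it gives the pose at the moment of the call.
- r.hand_in(): hands the job in; it is judged then, once.
Trained networks look in the newest picture that a camera, given by its name, has taken for a name from the list of things; names that differ only in an ending like _2 or _b are one class to them, and where a whole thing is asked for, a point or a joint stands for the part that bears it (a point fixed in the world has none). Each returns a list of dicts, best first, with "score" (0 to 1); they miss things now and then, are a little off and sometimes report something else, mostly with a low value. They report only what shows in the picture. A call takes as long as a camera call.
- r.search_frame(target, camera): "xyz" ([x, y, z] in m, in world coordinates, good to about 4 mm: the middle of the surface that is visible of it).
- r.landmark_of(target, camera): "xyz" ([x, y, z] in m, in world coordinates, good to about 4 mm: a listed point, or the origin of a listed thing).
The state is a dict: "clock": time; "joints": joint angles; "qvel": joint speeds; "tau": joint torques, N m; "tcp_pos": TCP position; "orientation": TCP orientation; "contact_force": force on the tool from outside, world axes, zero at the start; "moment": the same for the moment, N m; "grip_width": finger opening in m; "gripper_force": force on a finger pad.
Only numpy, scipy, OpenCV 4.12 (cv2) and the standard library are available. Lean on these libraries where they do the work, as an engineer would, in place of code of your own. Each camera call takes 0.05 s, during which the arm holds its last target. There are 200 camera calls.

## Working session

There is one attempt and no reset: what is moved stays moved. The work goes in short steps, Python scripts to look and compute and a shell command to move; the robot and the scene stay as the last step left them, time stands still between calls to the robot, and variables do not carry over. Pictures are saved under pics/ and viewed, at most 10 in all, crops included, and the job is handed in when it is done.

```bash
mkdir -p pics; ls
python3 - <<'E'
from bench import r
import cv2,numpy as np
o=r.get_obs();print(o['clock'],o['tcp_pos'],o['orientation'],o['contact_force'],o['grip_width'])
for c in ("scene","top"):
    p,d=r.grab_frame(c);cv2.imwrite(f"pics/{c}0.png",p[:,:,::-1]);np.savez(f"{c}0.npz",p=p,d=d,**r.get_calibration(c))
    for t in ("canister_a","button_a","board","salt_shaker","tin_tuna","tea_box","lemon"):
        print(c,t,[(round(e['score'],2),np.round(e['xyz'],3).tolist()) for e in r.landmark_of(t,c)])
E
```

```text
pics
0.0 [0.21012286 0.64084281 0.23033956] [-4.95477331e-01 -3.10214018e+00  2.85252232e-03] [ 0.30377364 -0.81692628  1.15196477] 0.08546381743000699
scene canister_a [(0.94, [0.443, 0.047, 0.001]), (0.82, [0.616, 0.229, 0.001]), (0.7, [0.582, 0.05, -0.0]), (0.57, [0.434, 0.214, -0.002])]
scene button_a [(0.77, [0.442, 0.044, 0.115]), (0.75, [0.434, 0.207, 0.114]), (0.57, [0.617, 0.234, 0.111]), (0.48, [0.583, 0.054, 0.115])]
scene board [(0.6, [0.511, -0.265, 0.002])]
scene salt_shaker [(0.98, [0.516, -0.091, 0.001])]
scene tin_tuna []
scene tea_box [(0.73, [0.477, 0.395, 0.004]), (0.47, [0.583, 0.052, 0.115])]
scene lemon [(0.66, [0.7, -0.182, 0.002]), (0.17, [0.616, 0.231, 0.005])]
top canister_a [(0.87, [0.583, 0.052, 0.0]), (0.82, [0.621, 0.229, 0.002]), (0.81, [0.428, 0.212, -0.003]), (0.66, [0.444, 0.047, -0.0])]
top button_a [(0.76, [0.581, 0.049, 0.116]), (0.72, [0.437, 0.206, 0.117]), (0.68, [0.618, 0.231, 0.113]), (0.5, [0.445, 0.045, 0.113]), (0.46, [0.584, 0.05, 0.001])]
top board [(0.58, [0.517, -0.26, 0.002])]
top salt_shaker [(0.76, [0.52, -0.09, -0.002]), (0.42, [0.517, -0.262, 0.0])]
top tin_tuna [(0.89, [0.716, 0.093, 0.002])]
top tea_box [(0.56, [0.481, 0.397, -0.004])]
top lemon [(0.88, [0.698, -0.182, -0.0])]
```

View pics/top0.png

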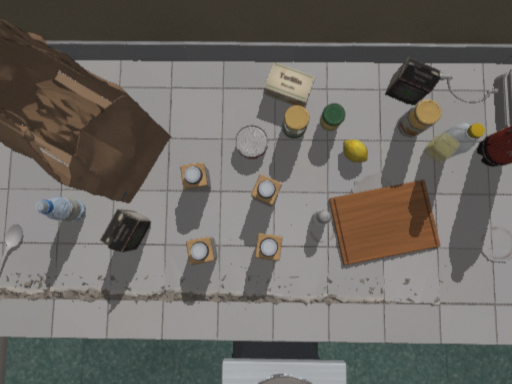

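```bash
cat > h.py <<'E'
import numpy as np,cv2
def world(d,K,E):
    v,u=np.indices(d.shape);P=np.stack([(u-K[0,2])/K[0,0]*d,(v-K[1,2])/K[1,1]*d,d],-1)
    return P@E[:3,:3].T+E[:3,3]
def lids(W,d,cs,lo=.088,hi=.106,R=.05):
    for c in cs:
        m=(d>0)&(np.hypot(W[...,0]-c[0],W[...,1]-c[1])<R)
        l=m&(W[...,2]>lo)&(W[...,2]<hi)
        b=m&(np.hypot(W[...,0]-c[0],W[...,1]-c[1])<.013)
        q=W[l][:,:2].astype(np.float32)
        (x,y),(w,h),a=cv2.minAreaRect(q*1000)
        bz=W[m&(W[...,2]>hi)]
        print(np.round([x,y,w,h,a],1),'lidz',np.median(W[l][:,2]).round(4),'centre z',np.median(W[b][:,2]).round(4),'btn xy',(bz[:,:2].min(0)+bz[:,:2].max(0)).round(4)/2 if len(bz)>20 else None)
E
python3 - <<'E'
from h import *
f=np.load('top0.npz');W=world(f['d'],f['mtx'],f['extrinsics'])
lids(W,f['d'],[(.444,.046),(.583,.051),(.619,.23),(.433,.211)])
m=(W[...,2]>.007)&(W[...,2]<.018)&(W[...,1]<-.1)&(W[...,0]<.7)&(W[...,0]>.35)
q=W[m];print('board',np.percentile(q,[1,99],axis=0).round(3))
E
```

```text
[447.9  43.8  59.9  59.8  82.7] lidz 0.0975 centre z 0.1158 btn xy [0.44905 0.0437 ]
[587.2  51.   60.   60.2  67.1] lidz 0.0975 centre z 0.1164 btn xy [0.5867  0.05115]
[619.7 229.9  60.8  60.4   8.9] lidz 0.0977 centre z 0.1163 btn xy [0.61915 0.22985]
[436.8 209.4  59.8  60.4  11.1] lidz 0.0976 centre z 0.116 btn xy [0.4376 0.2092]
board [[ 0.413 -0.394  0.007]
 [ 0.619 -0.129  0.016]]
```

Top view: lids at px (193,176), (200,250), (266,190), (269,247); the board is at (384,222), turned a few degrees, with the shaker at (324,216). A brown thing sits at upper left (70,110), and I need its height.

View pics/scene0.png

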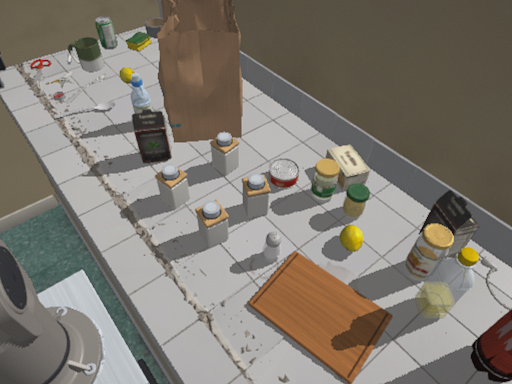

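Run:
```python
from h import *
from bench import r
from scipy.spatial.transform import Rotation as Ro
f=np.load('top0.npz');d=f['d'];W=world(d,f['mtx'],f['extrinsics'])
for n,p in dict(brown1=(110,70),brown2=(130,150),b3=(180,125),shaker=(216,324),tea=(232,126),tinbody=(141,252)).items(): print(n,W[p].round(3),d[p])
m=(W[...,2]>.009)&(W[...,2]<.016)&(W[...,1]<-.12)&(W[...,1]>-.42)&(W[...,0]<.64)&(W[...,0]>.38)
m=cv2.morphologyEx(m.astype(np.uint8),cv2.MORPH_OPEN,np.ones((5,5)))>0
print('board',cv2.minAreaRect(W[m][:,:2].astype(np.float32)*1000))
print(Ro.from_rotvec(r.get_obs()['orientation']).as_matrix().round(3))
```

```text
brown1 [0.771 0.529 0.127] 0.97117853
brown2 [0.721 0.331 0.133] 0.95745784
b3 [0.605 0.399 0.093] 0.9856608
shaker [ 0.523 -0.091  0.087] 0.9765716
tea [0.478 0.373 0.142] 0.92278343
tinbody [0.72  0.089 0.034] 1.0531398
board ((517.2219848632812, -261.33306884765625), (169.3243408203125, 261.442626953125), 7.38375997543335)
[[-0.95   0.312 -0.   ]
 [ 0.312  0.95   0.   ]
 [ 0.     0.    -1.   ]]
```

Scene view: the brown thing is a tall paper bag (200,60) behind the far-left canister (225,150); the rest agrees with the top view. I'll check the bag's clearance and work out the first moves.

```bash
cat > go.py <<'E'
import sys,numpy as np
from bench import r
from scipy.spatial.transform import Rotation as Ro
# usage: go.py x y z [yaw_of_tool_y_deg] ; prints shift in the tool frame, turn last
o=r.get_obs();R=Ro.from_rotvec(o['orientation']).as_matrix()
t=np.array([float(v) for v in sys.argv[1:4]]);p=np.array(o['tcp_pos'])
s=R.T@(t-p);yaw=np.degrees(np.arctan2(R[1,1],R[0,1]))
print('t',round(o['clock'],2),'pos',p.round(4),'yaw_y',yaw.round(1),'shift',s.round(4),'rows',np.ceil(np.abs(s).max()/.0625))
if len(sys.argv)>4: 
    a=(float(sys.argv[4])-yaw+90)%180-90; print('rz',-a)
E
python3 - <<'E'
from h import *
for c in('scene','top'):
    f=np.load(c+'0.npz');d=f['d'];W=world(d,f['mtx'],f['extrinsics'])
    for z in(.05,.1,.15,.2,.25,.3,.35):
        m=(d>0)&(abs(W[...,2]-z)<.025)&(W[...,1]>.27)&(W[...,1]<.75)&(W[...,0]>.53)&(W[...,0]<.9)
        if m.sum()>30: print(c,z,m.sum(),'min',np.percentile(W[m][:,:2],1,axis=0).round(3),'max',np.percentile(W[m][:,:2],99,axis=0).round(3), 'closest to c3',np.percentile(np.hypot(*(W[m][:,:2]-[.62,.23]).T),1).round(3))
E
python3 go.py .437 .209 .15
```

```text
scene 0.05 1063 min [0.548 0.31 ] max [0.737 0.534] closest to c3 0.13
scene 0.1 1177 min [0.532 0.311] max [0.766 0.541] closest to c3 0.132
scene 0.15 1289 min [0.532 0.313] max [0.786 0.547] closest to c3 0.127
scene 0.2 1926 min [0.557 0.315] max [0.897 0.706] closest to c3 0.126
scene 0.25 2300 min [0.561 0.316] max [0.897 0.706] closest to c3 0.129
scene 0.3 2209 min [0.561 0.317] max [0.881 0.702] closest to c3 0.14
scene 0.35 546 min [0.561 0.318] max [0.837 0.515] closest to c3 0.144
top 0.05 1909 min [0.534 0.316] max [0.897 0.723] closest to c3 0.135
top 0.1 4333 min [0.535 0.323] max [0.895 0.711] closest to c3 0.14
top 0.15 2259 min [0.534 0.32 ] max [0.897 0.691] closest to c3 0.133
top 0.2 1925 min [0.535 0.318] max [0.899 0.659] closest to c3 0.13
top 0.25 2505 min [0.565 0.319] max [0.898 0.635] closest to c3 0.132
top 0.3 2381 min [0.564 0.32 ] max [0.893 0.593] closest to c3 0.143
top 0.35 1073 min [0.565 0.321] max [0.879 0.563] closest to c3 0.148
t 0.8 pos [0.2103 0.6414 0.2313] yaw_y 71.8 shift [-0.3502 -0.3403  0.0813] rows 6.0
```

```bash
python3 -m jog '[{"fingers":0,"x":-0.05,"y":-0.0486},{"fingers":0,"x":-0.05,"y":-0.0486},{"fingers":0,"x":-0.05,"y":-0.0486},{"fingers":0,"x":-0.05,"y":-0.0486},{"fingers":0,"x":-0.05,"y":-0.0486},{"fingers":0,"x":-0.05,"y":-0.0486},{"fingers":0,"x":-0.05,"y":-0.0486},{"fingers":0}]' 30; python3 go.py .4372 .2093 .12
```

```text
t 0.8 pos [0.2103 0.6414 0.2313] yaw_y 71.8 shift [-0.3503 -0.3399  0.1113] rows 6.0validation failed for argument at $[0]...
```

```bash
python3 -m jog '[{"fingers":0.0,"x":-0.05,"y":-0.0486,"z":0.0,"rx":0.0,"ry":0.0,"rz":0.0},{"fingers":0.0,"x":-0.05,"y":-0.0486,"z":0.0,"rx":0.0,"ry":0.0,"rz":0.0},{"fingers":0.0,"x":-0.05,"y":-0.0486,"z":0.0,"rx":0.0,"ry":0.0,"rz":0.0},{"fingers":0.0,"x":-0.05,"y":-0.0486,"z":0.0,"rx":0.0,"ry":0.0,"rz":0.0},{"fingers":0.0,"x":-0.05,"y":-0.0486,"z":0.0,"rx":0.0,"ry":0.0,"rz":0.0},{"fingers":0.0,"x":-0.05,"y":-0.0486,"z":0.0,"rx":0.0,"ry":0.0,"rz":0.0},{"fingers":0.0,"x":-0.05,"y":-0.0486,"z":0.0,"rx":0.0,"ry":0.0,"rz":0.0},{"fingers":0.0,"x":0.0,"y":0.0,"z":0.0,"rx":0.0,"ry":0.0,"rz":0.0}]' 30; python3 go.py .4372 .2093 .12
```

```text
clock: 1.8
tcp_pos: [0.4157, 0.2489, 0.2317]
orientation: [0.51, 3.099, -0.001]
contact_force: [-0.5, -0.2, -0.9]
grip_width: -0.0002
gripper_force: 0.0
t 1.8 pos [0.4157 0.2489 0.2317] yaw_y 71.3 shift [-0.0329 -0.0306  0.1117] rows 2.0
```

```bash
python3 -m jog '[{"fingers":0.0,"x":-0.033,"y":-0.0306,"z":0.0,"rx":0.0,"ry":0.0,"rz":0.0},{"fingers":0.0,"x":0.0,"y":0.0,"z":0.05,"rx":0.0,"ry":0.0,"rz":0.0},{"fingers":0.0,"x":0.0,"y":0.0,"z":0.05,"rx":0.0,"ry":0.0,"rz":0.0},{"fingers":0.0,"x":0.0,"y":0.0,"z":0.0,"rx":0.0,"ry":0.0,"rz":0.0}]' 30; python3 go.py .4372 .2093 .12
```

```text
clock: 2.3
tcp_pos: [0.4326, 0.214, 0.1287]
orientation: [-0.493, -3.097, 0.008]
contact_force: [-0.1, -0.8, 0.5]
grip_width: 0.0001
gripper_force: 0.0
t 2.3 pos [0.4326 0.214  0.1287] yaw_y 71.9 shift [-0.0059 -0.003   0.0087] rows 1.0
```

```bash
python3 -m jog '[{"fingers":0.0,"x":-0.006,"y":-0.003,"z":0.008,"rx":0.0,"ry":0.0,"rz":0.0},{"fingers":0.0,"x":0.0,"y":0.0,"z":0.004,"rx":0.0,"ry":0.0,"rz":0.0},{"fingers":0.0,"x":0.0,"y":0.0,"z":0.004,"rx":0.0,"ry":0.0,"rz":0.0},{"fingers":0.0,"x":0.0,"y":0.0,"z":0.004,"rx":0.0,"ry":0.0,"rz":0.0},{"fingers":0.0,"x":0.0,"y":0.0,"z":0.004,"rx":0.0,"ry":0.0,"rz":0.0},{"fingers":0.0,"x":0.0,"y":0.0,"z":0.0,"rx":0.0,"ry":0.0,"rz":0.0}]' 30; python3 go.py .4372 .2093 .101
```

```text
clock: 3.05
tcp_pos: [0.4404, 0.2102, 0.1074]
orientation: [0.495, 3.101, 0.001]
contact_force: [0.7, 0.3, 0.2]
grip_width: -0.0001
gripper_force: 0.5
t 3.05 pos [0.4404 0.2102 0.1074] yaw_y 71.9 shift [ 0.0028 -0.0019  0.0064] rows 1.0
```

```bash
python3 -m jog '[{"fingers":0.0,"x":0.003,"y":-0.002,"z":0.003,"rx":0.0,"ry":0.0,"rz":0.0},{"fingers":0.0,"x":0.0,"y":0.0,"z":0.0,"rx":0.0,"ry":0.0,"rz":0.0}]' 30;python3 -m jog '[{"fingers":0.0,"x":0.0,"y":0.0,"z":0.003,"rx":0.0,"ry":0.0,"rz":0.0},{"fingers":0.0,"x":0.0,"y":0.0,"z":0.0,"rx":0.0,"ry":0.0,"rz":0.0}]' 30
python3 - <<'E'
from bench import r
import cv2,numpy as np
from h import *
p,d=r.grab_frame('wrist');cv2.imwrite('pics/w1.png',p[:,:,::-1])
p,d=r.grab_frame('scene');cv2.imwrite('pics/s1.png',cv2.resize(p[110:270,80:320,::-1],None,fx=3,fy=3))
print(r.get_obs()['contact_force'],r.get_obs()['tcp_pos'])
E
```

```text
clock: 3.3
tcp_pos: [0.4375, 0.2095, 0.1048]
orientation: [0.495, 3.1, 0.003]
contact_force: [2.4, 1.5, 4.2]
grip_width: 0.0001
gripper_force: 2.2
clock: 3.55
tcp_pos: [0.4381, 0.2097, 0.102]
orientation: [0.495, 3.099, 0.003]
contact_force: [2.3, 1.1, 6.1]
grip_width: -0.0002
gripper_force: 3.0
[3.29635478 0.74594099 6.03281186] [0.43804989 0.20966155 0.10208206]
```

View pics/s1.png

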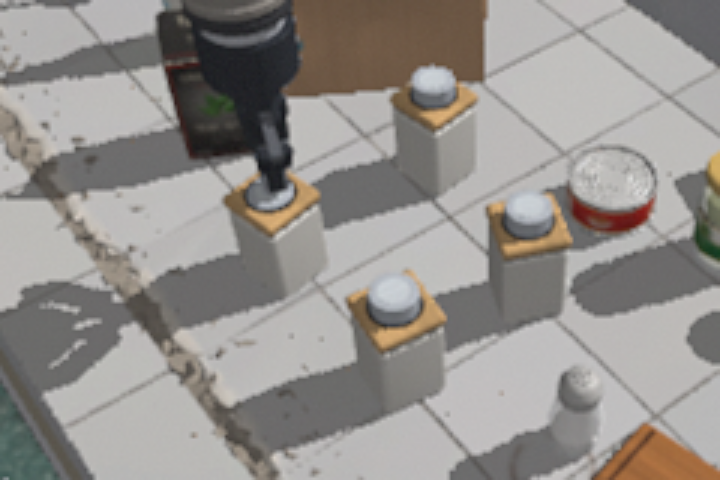

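The button at (270,190) is nearly down. I'll step on to the firm stop.

```bash
python3 -m jog '[{"fingers":0.0,"x":0.0,"y":0.0,"z":0.002,"rx":0.0,"ry":0.0,"rz":0.0},{"fingers":0.0,"x":0.0,"y":0.0,"z":0.0,"rx":0.0,"ry":0.0,"rz":0.0}]' 30;python3 -m jog '[{"fingers":0.0,"x":0.0,"y":0.0,"z":0.001,"rx":0.0,"ry":0.0,"rz":0.0},{"fingers":0.0,"x":0.0,"y":0.0,"z":0.0,"rx":0.0,"ry":0.0,"rz":0.0}]' 30
```

```text
clock: 3.9
tcp_pos: [0.4386, 0.2098, 0.1003]
orientation: [0.495, 3.099, 0.004]
contact_force: [4.0, 1.0, 7.5]
grip_width: -0.0
gripper_force: 3.7
clock: 4.15
tcp_pos: [0.4394, 0.21, 0.0998]
orientation: [0.496, 3.097, 0.006]
contact_force: [4.7, 0.7, 10.8]
grip_width: -0.0002
gripper_force: 5.1
```

```bash
python3 -m jog '[{"fingers":0.0,"x":0.0,"y":0.0,"z":-0.02,"rx":0.0,"ry":0.0,"rz":0.0},{"fingers":0.0,"x":0.0,"y":0.0,"z":-0.03,"rx":0.0,"ry":0.0,"rz":0.0}]' 30; python3 go.py .6197 .2299 .14
```

```text
clock: 4.4
tcp_pos: [0.4349, 0.208, 0.1476]
orientation: [-0.495, -3.099, 0.005]
contact_force: [0.5, 0.8, 0.2]
grip_width: -0.0001
gripper_force: 0.0
t 4.4 pos [0.4349 0.208  0.1476] yaw_y 71.9 shift [-0.1688  0.0784  0.0069] rows 3.0
```

```bash
python3 -m jog '[{"fingers":0.0,"x":-0.0422,"y":0.0196,"z":0.0,"rx":0.0,"ry":0.0,"rz":0.0},{"fingers":0.0,"x":-0.0422,"y":0.0196,"z":0.0,"rx":0.0,"ry":0.0,"rz":0.0},{"fingers":0.0,"x":-0.0422,"y":0.0196,"z":0.0,"rx":0.0,"ry":0.0,"rz":0.0},{"fingers":0.0,"x":-0.0422,"y":0.0196,"z":0.0,"rx":0.0,"ry":0.0,"rz":0.0},{"fingers":0.0,"x":0.0,"y":0.0,"z":0.01,"rx":0.0,"ry":0.0,"rz":0.0},{"fingers":0.0,"x":0.0,"y":0.0,"z":0.0,"rx":0.0,"ry":0.0,"rz":0.0}]' 30; python3 go.py .6197 .2299 .12
cat > chk.py <<'E'
import sys
from bench import r
from h import *
C=eval(sys.argv[1]);p,d=r.grab_frame('top');K=r.get_calibration('top');W=world(d,K['mtx'],K['extrinsics']);lids(W,d,C)
E
python3 chk.py '[(.437,.2093)]'
```

```text
clock: 5.15
tcp_pos: [0.619, 0.2302, 0.1361]
orientation: [-0.495, -3.098, 0.004]
contact_force: [-0.6, 0.3, 0.9]
grip_width: -0.0001
gripper_force: 0.0
t 5.15 pos [0.619  0.2302 0.1361] yaw_y 71.9 shift [-0.0008 -0.      0.0161] rows 1.0
[440.  193.1  59.6  27.2  11.4] lidz 0.0977 centre z 0.6367 btn xy [0.4386  0.19045]
```

```bash
python3 -m jog '[{"fingers":0.0,"x":-0.0008,"y":0.0,"z":0.016,"rx":0.0,"ry":0.0,"rz":0.0},{"fingers":0.0,"x":0.0,"y":0.0,"z":0.005,"rx":0.0,"ry":0.0,"rz":0.0},{"fingers":0.0,"x":0.0,"y":0.0,"z":0.005,"rx":0.0,"ry":0.0,"rz":0.0},{"fingers":0.0,"x":0.0,"y":0.0,"z":0.004,"rx":0.0,"ry":0.0,"rz":0.0},{"fingers":0.0,"x":0.0,"y":0.0,"z":0.003,"rx":0.0,"ry":0.0,"rz":0.0},{"fingers":0.0,"x":0.0,"y":0.0,"z":0.0,"rx":0.0,"ry":0.0,"rz":0.0}]' 30;python3 -m jog '[{"fingers":0.0,"x":0.0,"y":0.0,"z":0.002,"rx":0.0,"ry":0.0,"rz":0.0},{"fingers":0.0,"x":0.0,"y":0.0,"z":0.0,"rx":0.0,"ry":0.0,"rz":0.0}]' 30
```

```text
clock: 5.95
tcp_pos: [0.622, 0.2305, 0.1049]
orientation: [-0.496, -3.102, 0.0]
contact_force: [0.5, 0.4, -0.4]
grip_width: -0.0
gripper_force: 0.0
clock: 6.2
tcp_pos: [0.6221, 0.2305, 0.1031]
orientation: [-0.496, -3.102, 0.0]
contact_force: [-1.3, -0.5, 0.4]
grip_width: -0.0002
gripper_force: 0.0
```

Run:
```python
from bench import r
from h import *
p,d=r.grab_frame('scene');a=cv2.resize(p[100:240,130:290,::-1],None,fx=4,fy=4);cv2.imwrite('pics/s2.png',a)
K=r.get_calibration('scene');W=world(d,K['mtx'],K['extrinsics'])
lids(W,d,[(.437,.2093),(.6197,.2299),(.448,.044)])
```

```text
[432.8 204.5  59.9  62.8  11.6] lidz 0.0966 centre z 0.1083 btn xy [0.4462 0.1939]
[615.6 226.5  60.8  60.5  10.2] lidz 0.0969 centre z 0.1222 btn xy [0.6139 0.2294]
[444.1  40.1  60.5  59.6  83.5] lidz 0.0966 centre z 0.115 btn xy [0.44395 0.0413 ]
```

View pics/s2.png

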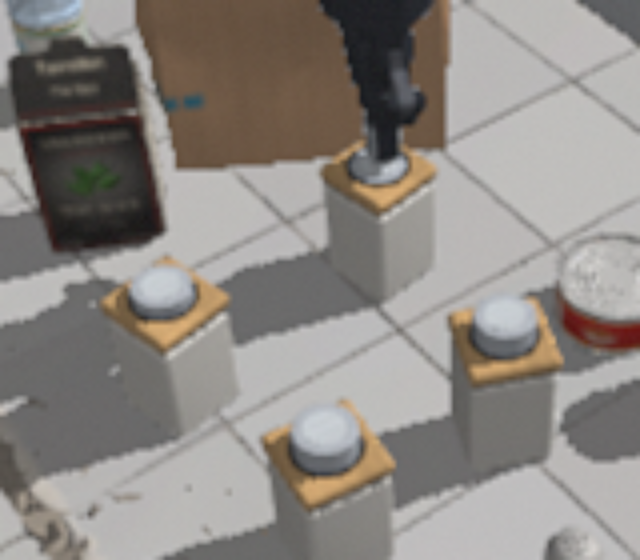

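c4 at (165,290) has come back to about 11 mm above its lid, so it is worn. The button under the gripper (380,165) is down with no force on the tool, so it seems to have snapped in. I'll press it to the stop to confirm, then move to c2.

```bash
python3 -m jog '[{"fingers":0.0,"x":0.002,"y":0.0,"z":0.0025,"rx":0.0,"ry":0.0,"rz":0.0},{"fingers":0.0,"x":0.0,"y":0.0,"z":0.0,"rx":0.0,"ry":0.0,"rz":0.0}]' 30;python3 -m jog '[{"fingers":0.0,"x":0.0,"y":0.0,"z":0.001,"rx":0.0,"ry":0.0,"rz":0.0},{"fingers":0.0,"x":0.0,"y":0.0,"z":0.0,"rx":0.0,"ry":0.0,"rz":0.0}]' 30;python3 -m jog '[{"fingers":0.0,"x":0.0,"y":0.0,"z":0.001,"rx":0.0,"ry":0.0,"rz":0.0},{"fingers":0.0,"x":0.0,"y":0.0,"z":0.0,"rx":0.0,"ry":0.0,"rz":0.0}]' 30
```

```text
clock: 6.5
tcp_pos: [0.6198, 0.2313, 0.1005]
orientation: [-0.495, -3.102, 0.0]
contact_force: [-0.3, -0.3, 0.6]
grip_width: 0.0001
gripper_force: 0.0
clock: 6.75
tcp_pos: [0.6202, 0.2313, 0.1002]
orientation: [0.496, 3.102, 0.0]
contact_force: [-2.5, 0.2, 4.4]
grip_width: 0.0
gripper_force: 2.0
clock: 7.0
tcp_pos: [0.6206, 0.2314, 0.1002]
orientation: [0.496, 3.101, 0.001]
contact_force: [-2.8, -2.5, 11.1]
grip_width: 0.0002
gripper_force: 5.1
```

Firm stop at 0.100 with 11 N. On to c2 at (.587,.051).

```bash
python3 -m jog '[{"fingers":0.0,"x":0.0,"y":0.0,"z":-0.02,"rx":0.0,"ry":0.0,"rz":0.0},{"fingers":0.0,"x":0.0,"y":0.0,"z":-0.025,"rx":0.0,"ry":0.0,"rz":0.0}]' 30; python3 go.py .5872 .051 .138
```

```text
clock: 7.25
tcp_pos: [0.6201, 0.231, 0.1446]
orientation: [-0.496, -3.102, 0.001]
contact_force: [-0.3, 0.5, -0.6]
grip_width: -0.0001
gripper_force: 0.0
t 7.25 pos [0.6201 0.231  0.1446] yaw_y 71.8 shift [-0.0249 -0.1813  0.0067] rows 3.0
```

```bash
python3 -m jog '[{"fingers":0.0,"x":-0.006,"y":-0.0453,"z":0.0,"rx":0.0,"ry":0.0,"rz":0.0},{"fingers":0.0,"x":-0.006,"y":-0.0453,"z":0.0,"rx":0.0,"ry":0.0,"rz":0.0},{"fingers":0.0,"x":-0.006,"y":-0.0453,"z":0.0,"rx":0.0,"ry":0.0,"rz":0.0},{"fingers":0.0,"x":-0.006,"y":-0.0453,"z":0.0,"rx":0.0,"ry":0.0,"rz":0.0},{"fingers":0.0,"x":0.0,"y":0.0,"z":0.01,"rx":0.0,"ry":0.0,"rz":0.0},{"fingers":0.0,"x":0.0,"y":0.0,"z":0.0,"rx":0.0,"ry":0.0,"rz":0.0}]' 30; python3 go.py .5872 .051 .12;python3 chk.py '[(.437,.2093),(.6197,.2299)]'
```

```text
clock: 8.0
tcp_pos: [0.5864, 0.0522, 0.1337]
orientation: [-0.495, -3.102, -0.001]
contact_force: [-0.0, 1.8, -0.3]
grip_width: 0.0
gripper_force: 0.0
t 8.0 pos [0.5864 0.0522 0.1337] yaw_y 71.9 shift [-0.0011 -0.0009  0.0137] rows 1.0
[436.8 209.4  60.   60.7  11.4] lidz 0.0978 centre z 0.1094 btn xy [0.43735 0.20885]
[619.3 230.   60.1  60.5   9.4] lidz 0.0986 centre z 0.1003 btn xy None
```

c4 is worn (11.6 mm) and c3 is sound (under 2 mm). Pressing c2.

```bash
python3 -m jog '[{"fingers":0.0,"x":-0.001,"y":-0.001,"z":0.014,"rx":0.0,"ry":0.0,"rz":0.0},{"fingers":0.0,"x":0.0,"y":0.0,"z":0.005,"rx":0.0,"ry":0.0,"rz":0.0},{"fingers":0.0,"x":0.0,"y":0.0,"z":0.005,"rx":0.0,"ry":0.0,"rz":0.0},{"fingers":0.0,"x":0.0,"y":0.0,"z":0.004,"rx":0.0,"ry":0.0,"rz":0.0},{"fingers":0.0,"x":0.0,"y":0.0,"z":0.003,"rx":0.0,"ry":0.0,"rz":0.0},{"fingers":0.0,"x":0.0,"y":0.0,"z":0.002,"rx":0.0,"ry":0.0,"rz":0.0},{"fingers":0.0,"x":0.0,"y":0.0,"z":0.0,"rx":0.0,"ry":0.0,"rz":0.0}]' 30;python3 -m jog '[{"fingers":0.0,"x":0.0,"y":0.0,"z":0.0015,"rx":0.0,"ry":0.0,"rz":0.0},{"fingers":0.0,"x":0.0,"y":0.0,"z":0.0,"rx":0.0,"ry":0.0,"rz":0.0}]' 30;python3 -m jog '[{"fingers":0.0,"x":0.0,"y":0.0,"z":0.001,"rx":0.0,"ry":0.0,"rz":0.0},{"fingers":0.0,"x":0.0,"y":0.0,"z":0.0,"rx":0.0,"ry":0.0,"rz":0.0}]' 30
```

```text
clock: 8.93
tcp_pos: [0.5871, 0.0501, 0.1006]
orientation: [-0.496, -3.102, 0.0]
contact_force: [0.1, 0.1, -0.2]
grip_width: -0.0
gripper_force: 0.0
clock: 9.18
tcp_pos: [0.5874, 0.0502, 0.1001]
orientation: [0.496, 3.102, 0.001]
contact_force: [-2.0, -0.1, 6.4]
grip_width: -0.0001
gripper_force: 3.1
clock: 9.43
tcp_pos: [0.5877, 0.0501, 0.1001]
orientation: [0.496, 3.101, 0.001]
contact_force: [-4.0, -1.0, 13.4]
grip_width: 0.0001
gripper_force: 6.9
```

Probably sound (no spring force). On to c1 at (.448,.044).

```bash
python3 -m jog '[{"fingers":0.0,"x":0.0,"y":0.0,"z":-0.02,"rx":0.0,"ry":0.0,"rz":0.0},{"fingers":0.0,"x":0.0,"y":0.0,"z":-0.02,"rx":0.0,"ry":0.0,"rz":0.0},{"fingers":0.0,"x":0.045,"y":-0.0125,"z":0.0,"rx":0.0,"ry":0.0,"rz":0.0},{"fingers":0.0,"x":0.045,"y":-0.0125,"z":0.0,"rx":0.0,"ry":0.0,"rz":0.0},{"fingers":0.0,"x":0.04,"y":-0.0125,"z":0.0,"rx":0.0,"ry":0.0,"rz":0.0},{"fingers":0.0,"x":0.0,"y":0.0,"z":0.005,"rx":0.0,"ry":0.0,"rz":0.0}, {"fingers":0.0,"x":0.0,"y":0.0,"z":0.0,"rx":0.0,"ry":0.0,"rz":0.0}]' 30; python3 go.py .448 .044 .12;python3 chk.py '[(.587,.051),(.448,.044)]'
```

```text
clock: 10.3
tcp_pos: [0.4527, 0.0553, 0.1335]
orientation: [0.495, 3.101, 0.001]
contact_force: [0.3, 0.1, -0.2]
grip_width: 0.0
gripper_force: 0.0
t 10.3 pos [0.4527 0.0553 0.1335] yaw_y 71.9 shift [ 0.001  -0.0122  0.0135] rows 1.0
[587.   51.2  59.7  60.   66.6] lidz 0.0984 centre z 0.0999 btn xy None
[0. 0. 0. 0. 0.] lidz nan centre z 0.5319 btn xy [0.4479  0.04885]
  return _methods._mean(a, axis=axis, dtype=dtype,
  ret = ret.dtype.type(ret / rcount)
```

c2 is sound and undisturbed. Pressing c1.

```bash
python3 -m jog '[{"fingers":0.0,"x":0.001,"y":-0.012,"z":0.006,"rx":0.0,"ry":0.0,"rz":0.0},{"fingers":0.0,"x":0.0,"y":0.0,"z":0.007,"rx":0.0,"ry":0.0,"rz":0.0},{"fingers":0.0,"x":0.0,"y":0.0,"z":0.005,"rx":0.0,"ry":0.0,"rz":0.0},{"fingers":0.0,"x":0.0,"y":0.0,"z":0.005,"rx":0.0,"ry":0.0,"rz":0.0},{"fingers":0.0,"x":0.0,"y":0.0,"z":0.004,"rx":0.0,"ry":0.0,"rz":0.0},{"fingers":0.0,"x":0.0,"y":0.0,"z":0.003,"rx":0.0,"ry":0.0,"rz":0.0},{"fingers":0.0,"x":0.0,"y":0.0,"z":0.002,"rx":0.0,"ry":0.0,"rz":0.0},{"fingers":0.0,"x":0.0,"y":0.0,"z":0.0,"rx":0.0,"ry":0.0,"rz":0.0}]' 30;python3 -m jog '[{"fingers":0.0,"x":0.0,"y":0.0,"z":0.0015,"rx":0.0,"ry":0.0,"rz":0.0},{"fingers":0.0,"x":0.0,"y":0.0,"z":0.0,"rx":0.0,"ry":0.0,"rz":0.0}]' 30;python3 -m jog '[{"fingers":0.0,"x":0.0,"y":0.0,"z":0.001,"rx":0.0,"ry":0.0,"rz":0.0},{"fingers":0.0,"x":0.0,"y":0.0,"z":0.0,"rx":0.0,"ry":0.0,"rz":0.0}]' 30
```

```text
clock: 11.35
tcp_pos: [0.4473, 0.0439, 0.1012]
orientation: [-0.496, -3.102, 0.0]
contact_force: [-0.6, -1.8, 2.9]
grip_width: 0.0001
gripper_force: 1.7
clock: 11.6
tcp_pos: [0.4473, 0.0438, 0.0999]
orientation: [0.496, 3.102, -0.0]
contact_force: [-1.6, -2.9, 5.9]
grip_width: -0.0001
gripper_force: 3.0
clock: 11.85
tcp_pos: [0.4474, 0.0437, 0.0992]
orientation: [0.496, 3.102, -0.0]
contact_force: [-2.1, -3.6, 11.3]
grip_width: -0.0001
gripper_force: 5.6
```

```bash
python3 -m jog '[{"fingers":0.0,"x":0.0,"y":0.0,"z":-0.02,"rx":0.0,"ry":0.0,"rz":0.0},{"fingers":0.0,"x":0.0,"y":0.0,"z":-0.05,"rx":0.0,"ry":0.0,"rz":0.0},{"fingers":0.0854,"x":0.02,"y":0.05,"z":-0.03,"rx":0.0,"ry":0.0,"rz":0.0},{"fingers":0.0854,"x":0.02,"y":0.05,"z":0.0,"rx":0.0,"ry":0.0,"rz":0.0},{"fingers":0.0854,"x":0.02,"y":0.05,"z":0.0,"rx":0.0,"ry":0.0,"rz":-10.0},{"fingers":0.0854,"x":0.0,"y":0.0,"z":0.0,"rx":0.0,"ry":0.0,"rz":-10.0},{"fingers":0.0854,"x":0.0,"y":0.0,"z":0.0,"rx":0.0,"ry":0.0,"rz":-9.3},{"fingers":0.0854,"x":0.0,"y":0.0,"z":0.0,"rx":0.0,"ry":0.0,"rz":0.0}]' 30; python3 go.py .4368 .2094 .2 101.1;python3 chk.py '[(.587,.051),(.448,.044)]'
```

```text
clock: 12.85
tcp_pos: [0.4368, 0.2056, 0.1985]
orientation: [0.304, -3.127, -0.0]
contact_force: [-0.4, 0.7, -0.1]
grip_width: 0.0855
gripper_force: 0.0
t 12.85 pos [0.4368 0.2056 0.1985] yaw_y 101.1 shift [-0.0007  0.0037 -0.0015] rows 1.0
rz -0.001258524027520025
[587.3  51.   59.9  59.9  66.8] lidz 0.0984 centre z 0.0998 btn xy None
[447.9  43.9  59.8  59.9  82.7] lidz 0.0975 centre z 0.1087 btn xy [0.44775 0.0437 ]
```

c1 is worn (11.2 mm) and c2 is sound. Grasping c4.

```bash
python3 -m jog '[{"fingers":0.0854,"x":0.0,"y":0.0037,"z":0.04,"rx":0.0,"ry":0.0,"rz":0.0},{"fingers":0.0854,"x":0.0,"y":0.0,"z":0.04,"rx":0.0,"ry":0.0,"rz":0.0},{"fingers":0.0854,"x":0.0,"y":0.0,"z":0.04,"rx":0.0,"ry":0.0,"rz":0.0},{"fingers":0.0854,"x":0.0,"y":0.0,"z":0.028,"rx":0.0,"ry":0.0,"rz":0.0},{"fingers":0.0854,"x":0.0,"y":0.0,"z":0.0,"rx":0.0,"ry":0.0,"rz":0.0}]' 30; python3 go.py .4368 .2094 .05 101.1
```

```text
clock: 13.52
tcp_pos: [0.4349, 0.208, 0.0492]
orientation: [0.301, -3.123, 0.003]
contact_force: [0.7, 0.2, -0.1]
grip_width: 0.0855
gripper_force: 0.0
t 13.53 pos [0.4349 0.208  0.0492] yaw_y 101.0 shift [-0.0021  0.001  -0.0008] rows 1.0
rz -0.10410545237780866
```

```bash
python3 -m jog '[{"fingers":0.04,"x":0.0,"y":0.0,"z":0.0,"rx":0.0,"ry":0.0,"rz":0.0},{"fingers":0.04,"x":0.0,"y":0.0,"z":0.0,"rx":0.0,"ry":0.0,"rz":0.0},{"fingers":0.04,"x":0.0,"y":0.0,"z":0.0,"rx":0.0,"ry":0.0,"rz":0.0},{"fingers":0.04,"x":0.0,"y":0.0,"z":0.0,"rx":0.0,"ry":0.0,"rz":0.0}]' 40;python3 -m jog '[{"fingers":0.04,"x":0.0,"y":0.0,"z":-0.01,"rx":0.0,"ry":0.0,"rz":0.0},{"fingers":0.04,"x":0.0,"y":0.0,"z":-0.03,"rx":0.0,"ry":0.0,"rz":0.0},{"fingers":0.04,"x":0.0,"y":0.0,"z":-0.05,"rx":0.0,"ry":0.0,"rz":0.0},{"fingers":0.04,"x":0.0,"y":0.0,"z":-0.05,"rx":0.0,"ry":0.0,"rz":0.0},{"fingers":0.04,"x":0.0,"y":0.0,"z":0.0,"rx":0.0,"ry":0.0,"rz":0.0}]'; python3 go.py .535 -.33 .19 97.4
```

```text
clock: 14.02
tcp_pos: [0.4373, 0.2096, 0.0522]
orientation: [-0.304, 3.124, 0.002]
contact_force: [-0.9, 1.0, 6.9]
grip_width: 0.0596
gripper_force: 42.7
clock: 14.65
tcp_pos: [0.4383, 0.21, 0.1948]
orientation: [-0.304, 3.12, 0.006]
contact_force: [0.3, -0.8, -4.2]
grip_width: 0.0593
gripper_force: 44.7
t 14.65 pos [0.4383 0.21   0.1948] yaw_y 101.1 shift [ 0.0093 -0.5485  0.003 ] rows 9.0
rz 3.719323866848768
```

```bash
python3 -m jog '[{"fingers":0.04,"x":0.0,"y":-0.04,"z":0.0,"rx":0.0,"ry":0.0,"rz":0.0},{"fingers":0.04,"x":0.0,"y":-0.055,"z":0.0,"rx":0.0,"ry":0.0,"rz":0.0},{"fingers":0.04,"x":0.0,"y":-0.055,"z":0.0,"rx":0.0,"ry":0.0,"rz":0.0},{"fingers":0.04,"x":0.0,"y":-0.055,"z":0.0,"rx":0.0,"ry":0.0,"rz":0.0},{"fingers":0.04,"x":0.0,"y":-0.055,"z":0.0,"rx":0.0,"ry":0.0,"rz":0.0},{"fingers":0.04,"x":0.0,"y":-0.055,"z":0.0,"rx":0.0,"ry":0.0,"rz":0.0},{"fingers":0.04,"x":0.0,"y":-0.055,"z":0.0,"rx":0.0,"ry":0.0,"rz":0.0},{"fingers":0.04,"x":0.0,"y":-0.055,"z":0.0,"rx":0.0,"ry":0.0,"rz":0.0}]'; python3 go.py .525 -.321 .19 97.4
```

```text
clock: 15.65
tcp_pos: [0.5174, -0.2093, 0.1894]
orientation: [0.305, -3.124, -0.002]
contact_force: [1.7, -0.3, -3.2]
grip_width: 0.0593
gripper_force: 44.9
t 15.65 pos [ 0.5174 -0.2093  0.1894] yaw_y 101.2 shift [ 0.0141 -0.111  -0.0007] rows 2.0
rz 3.7553975387562133
```

```bash
python3 -m jog '[{"fingers":0.04,"x":0.007,"y":-0.055,"z":0.0,"rx":0.0,"ry":0.0,"rz":0.0},{"fingers":0.04,"x":0.007,"y":-0.056,"z":0.0,"rx":0.0,"ry":0.0,"rz":0.0},{"fingers":0.04,"x":0.0,"y":0.0,"z":0.0,"rx":0.0,"ry":0.0,"rz":3.7},{"fingers":0.04,"x":0.0,"y":0.0,"z":0.04,"rx":0.0,"ry":0.0,"rz":0.0},{"fingers":0.04,"x":0.0,"y":0.0,"z":0.04,"rx":0.0,"ry":0.0,"rz":0.0},{"fingers":0.04,"x":0.0,"y":0.0,"z":0.025,"rx":0.0,"ry":0.0,"rz":0.0},{"fingers":0.04,"x":0.0,"y":0.0,"z":0.0,"rx":0.0,"ry":0.0,"rz":0.0}]'; python3 go.py .525 -.321 .0645 97.4
```

```text
clock: 16.52
tcp_pos: [0.5235, -0.3181, 0.0825]
orientation: [0.203, -3.129, -0.005]
contact_force: [-0.3, 0.0, -3.1]
grip_width: 0.0593
gripper_force: 45.6
t 16.52 pos [ 0.5235 -0.3181  0.0825] yaw_y 97.4 shift [-0.0013 -0.0031  0.018 ] rows 1.0
rz 0.0415086137346492
```

```bash
python3 -m jog '[{"fingers":0.04,"x":0.0,"y":0.0,"z":0.01,"rx":0.0,"ry":0.0,"rz":0.0},{"fingers":0.04,"x":0.0,"y":0.0,"z":0.005,"rx":0.0,"ry":0.0,"rz":0.0},{"fingers":0.04,"x":0.0,"y":0.0,"z":0.0,"rx":0.0,"ry":0.0,"rz":0.0}]';python3 -m jog '[{"fingers":0.04,"x":0.0,"y":0.0,"z":0.003,"rx":0.0,"ry":0.0,"rz":0.0},{"fingers":0.04,"x":0.0,"y":0.0,"z":0.0,"rx":0.0,"ry":0.0,"rz":0.0}]'
```

```text
clock: 16.9
tcp_pos: [0.5262, -0.3197, 0.0709]
orientation: [-0.204, 3.135, 0.0]
contact_force: [0.0, -0.2, -4.1]
grip_width: 0.0592
gripper_force: 45.6
clock: 17.15
tcp_pos: [0.5262, -0.3197, 0.0679]
orientation: [-0.204, 3.135, -0.0]
contact_force: [-0.8, 0.8, -3.7]
grip_width: 0.0594
gripper_force: 45.6
```

```bash
python3 -m jog '[{"fingers":0.04,"x":0.0,"y":0.0,"z":0.002,"rx":0.0,"ry":0.0,"rz":0.0},{"fingers":0.04,"x":0.0,"y":0.0,"z":0.0,"rx":0.0,"ry":0.0,"rz":0.0}]';python3 -m jog '[{"fingers":0.04,"x":0.0,"y":0.0,"z":0.002,"rx":0.0,"ry":0.0,"rz":0.0},{"fingers":0.04,"x":0.0,"y":0.0,"z":0.0,"rx":0.0,"ry":0.0,"rz":0.0}]'
```

```text
clock: 17.4
tcp_pos: [0.5261, -0.3196, 0.0657]
orientation: [0.204, -3.135, -0.0]
contact_force: [-0.3, 0.3, -3.6]
grip_width: 0.0595
gripper_force: 45.6
clock: 17.65
tcp_pos: [0.5264, -0.3198, 0.0643]
orientation: [-0.204, 3.134, -0.0]
contact_force: [-2.1, 2.4, 2.6]
grip_width: 0.0595
gripper_force: 45.8
```

```bash
python3 -m jog '[{"fingers":0.0854,"x":0.0,"y":0.0,"z":0.0,"rx":0.0,"ry":0.0,"rz":0.0},{"fingers":0.0854,"x":0.0,"y":0.0,"z":0.0,"rx":0.0,"ry":0.0,"rz":0.0},{"fingers":0.0854,"x":0.0,"y":0.0,"z":0.0,"rx":0.0,"ry":0.0,"rz":0.0},{"fingers":0.0854,"x":0.0,"y":0.0,"z":-0.02,"rx":0.0,"ry":0.0,"rz":0.0},{"fingers":0.0854,"x":0.0,"y":0.0,"z":-0.05,"rx":0.0,"ry":0.0,"rz":0.0},{"fingers":0.0854,"x":0.0,"y":0.0,"z":-0.06,"rx":0.0,"ry":0.0,"rz":0.0},{"fingers":0.0854,"x":0.0,"y":0.0,"z":0.0,"rx":0.0,"ry":0.0,"rz":10.0},{"fingers":0.0854,"x":0.0,"y":0.0,"z":0.0,"rx":0.0,"ry":0.0,"rz":4.7}]'; python3 go.py .448 .0438 .19 82.7
```

```text
clock: 18.65
tcp_pos: [0.5268, -0.3201, 0.1964]
orientation: [0.204, 3.132, -0.001]
contact_force: [0.1, 0.3, 0.2]
grip_width: 0.0853
gripper_force: 0.0
t 18.65 pos [ 0.5268 -0.3201  0.1964] yaw_y 82.5 shift [0.1255 0.3506 0.0058] rows 6.0
rz -0.1707800990864996
```

```bash
python3 -m jog '[{"fingers":0.0854,"x":0.018,"y":0.05,"z":0.0,"rx":0.0,"ry":0.0,"rz":0.0},{"fingers":0.0854,"x":0.018,"y":0.05,"z":0.0,"rx":0.0,"ry":0.0,"rz":0.0},{"fingers":0.0854,"x":0.018,"y":0.05,"z":0.0,"rx":0.0,"ry":0.0,"rz":0.0},{"fingers":0.0854,"x":0.018,"y":0.05,"z":0.0,"rx":0.0,"ry":0.0,"rz":0.0},{"fingers":0.0854,"x":0.018,"y":0.05,"z":0.0,"rx":0.0,"ry":0.0,"rz":0.0},{"fingers":0.0854,"x":0.018,"y":0.05,"z":0.0,"rx":0.0,"ry":0.0,"rz":0.0},{"fingers":0.0854,"x":0.018,"y":0.05,"z":0.0,"rx":0.0,"ry":0.0,"rz":0.0},{"fingers":0.0854,"x":0.0,"y":0.0,"z":0.0,"rx":0.0,"ry":0.0,"rz":0.0}]'; python3 go.py .448 .0438 .05 82.7; python3 chk.py '[(.4368,.2094),(.526,-.32)]' 2>&1 | tail -1; python3 -c "
from h import *
from bench import r
p,d=r.grab_frame('top');K=r.get_calibration('top');W=world(d,K['mtx'],K['extrinsics']);lids(W,d,[(.526,-.32)],.1,.116)"
```

```text
clock: 19.65
tcp_pos: [0.445, 0.0472, 0.195]
orientation: [0.187, 3.135, 0.003]
contact_force: [-0.1, -1.1, -0.0]
grip_width: 0.0853
gripper_force: 0.0
t 19.65 pos [0.445  0.0472 0.195 ] yaw_y 83.2 shift [-0.0032 -0.0033  0.145 ] rows 3.0
rz 0.4560410435571782
[ 526.  -319.2   60.2   60.7    7.1] lidz 0.0997 centre z 0.121 btn xy [ 0.5258 -0.3182]
[ 525.8 -318.8   59.9   60.2    7.9] lidz 0.109 centre z 0.1211 btn xy [ 0.5263  -0.31905]
```

c4 stands upright on the board (lid about .109, button at .121). Now grasping c1.

```bash
python3 -m jog '[{"fingers":0.0854,"x":-0.003,"y":-0.0033,"z":0.0,"rx":0.0,"ry":0.0,"rz":0.0},{"fingers":0.0854,"x":0.0,"y":0.0,"z":0.04,"rx":0.0,"ry":0.0,"rz":0.0},{"fingers":0.0854,"x":0.0,"y":0.0,"z":0.04,"rx":0.0,"ry":0.0,"rz":0.0},{"fingers":0.0854,"x":0.0,"y":0.0,"z":0.04,"rx":0.0,"ry":0.0,"rz":0.0},{"fingers":0.0854,"x":0.0,"y":0.0,"z":0.024,"rx":0.0,"ry":0.0,"rz":0.0},{"fingers":0.0854,"x":0.0,"y":0.0,"z":0.0,"rx":0.0,"ry":0.0,"rz":0.0}]' 30; python3 go.py .448 .0438 .05 82.7;python3 -m jog '[{"fingers":0.04,"x":0.0,"y":0.0,"z":0.0,"rx":0.0,"ry":0.0,"rz":0.0},{"fingers":0.04,"x":0.0,"y":0.0,"z":0.0,"rx":0.0,"ry":0.0,"rz":0.0},{"fingers":0.04,"x":0.0,"y":0.0,"z":0.0,"rx":0.0,"ry":0.0,"rz":0.0},{"fingers":0.04,"x":0.0,"y":0.0,"z":0.0,"rx":0.0,"ry":0.0,"rz":0.0}]' 40
```

```text
clock: 20.5
tcp_pos: [0.4471, 0.0378, 0.0486]
orientation: [-0.203, -3.132, 0.003]
contact_force: [-0.2, 0.2, -0.2]
grip_width: 0.0855
gripper_force: 0.0
t 20.5 pos [0.4471 0.0378 0.0486] yaw_y 82.6 shift [-0.0001  0.0061 -0.0014] rows 1.0
rz -0.10858143684677657
clock: 21.0
tcp_pos: [0.4493, 0.0397, 0.0511]
orientation: [0.199, 3.132, 0.001]
contact_force: [-0.2, -1.0, 7.7]
grip_width: 0.0595
gripper_force: 42.0
```

```bash
python3 -m jog '[{"fingers":0.04,"x":0.0,"y":0.0,"z":-0.01,"rx":0.0,"ry":0.0,"rz":0.0},{"fingers":0.04,"x":0.0,"y":0.0,"z":-0.03,"rx":0.0,"ry":0.0,"rz":0.0},{"fingers":0.04,"x":0.0,"y":0.0,"z":-0.05,"rx":0.0,"ry":0.0,"rz":0.0},{"fingers":0.04,"x":0.0,"y":0.0,"z":-0.05,"rx":0.0,"ry":0.0,"rz":0.0},{"fingers":0.04,"x":0.0,"y":0.0,"z":0.0,"rx":0.0,"ry":0.0,"rz":0.0}]'; python3 go.py .5105 -.2085 .19 97.4
```

```text
clock: 21.62
tcp_pos: [0.45, 0.0402, 0.1935]
orientation: [0.198, 3.128, 0.005]
contact_force: [1.1, -0.2, -2.8]
grip_width: 0.0592
gripper_force: 44.5
t 21.62 pos [0.45   0.0402 0.1935] yaw_y 82.7 shift [-0.0914 -0.2391  0.0032] rows 4.0
rz -14.654259724110545
```

```bash
python3 -m jog '[{"fingers":0.04,"x":-0.0183,"y":-0.0478,"z":0.0,"rx":0.0,"ry":0.0,"rz":0.0},{"fingers":0.04,"x":-0.0183,"y":-0.0478,"z":0.0,"rx":0.0,"ry":0.0,"rz":0.0},{"fingers":0.04,"x":-0.0183,"y":-0.0478,"z":0.0,"rx":0.0,"ry":0.0,"rz":0.0},{"fingers":0.04,"x":-0.0183,"y":-0.0478,"z":0.0,"rx":0.0,"ry":0.0,"rz":0.0},{"fingers":0.04,"x":-0.0183,"y":-0.0478,"z":0.0,"rx":0.0,"ry":0.0,"rz":0.0},{"fingers":0.04,"x":0.0,"y":0.0,"z":0.0,"rx":0.0,"ry":0.0,"rz":-7.3},{"fingers":0.04,"x":0.0,"y":0.0,"z":0.0,"rx":0.0,"ry":0.0,"rz":-7.3},{"fingers":0.04,"x":0.0,"y":0.0,"z":0.0,"rx":0.0,"ry":0.0,"rz":0.0}]'; python3 go.py .5105 -.2085 .075 97.4
```

```text
clock: 22.62
tcp_pos: [0.5073, -0.2086, 0.1885]
orientation: [0.199, -3.133, -0.002]
contact_force: [0.4, 0.4, -3.8]
grip_width: 0.0593
gripper_force: 45.0
t 22.62 pos [ 0.5073 -0.2086  0.1885] yaw_y 97.3 shift [-0.0034 -0.0004  0.1135] rows 2.0
rz -0.1267038180005926
```

```bash
python3 -m jog '[{"fingers":0.04,"x":-0.003,"y":0.0,"z":0.04,"rx":0.0,"ry":0.0,"rz":0.0},{"fingers":0.04,"x":0.0,"y":0.0,"z":0.04,"rx":0.0,"ry":0.0,"rz":0.0},{"fingers":0.04,"x":0.0,"y":0.0,"z":0.03,"rx":0.0,"ry":0.0,"rz":0.0},{"fingers":0.04,"x":0.0,"y":0.0,"z":0.005,"rx":0.0,"ry":0.0,"rz":0.0},{"fingers":0.04,"x":0.0,"y":0.0,"z":0.0,"rx":0.0,"ry":0.0,"rz":0.0}]'; python3 -m jog '[{"fingers":0.04,"x":0.0,"y":0.0,"z":0.004,"rx":0.0,"ry":0.0,"rz":0.0},{"fingers":0.04,"x":0.0,"y":0.0,"z":0.0,"rx":0.0,"ry":0.0,"rz":0.0}]'
```

```text
clock: 23.25
tcp_pos: [0.5116, -0.2085, 0.0751]
orientation: [0.2, -3.135, 0.0]
contact_force: [-0.1, 0.2, -2.8]
grip_width: 0.0594
gripper_force: 45.1
clock: 23.5
tcp_pos: [0.5119, -0.2086, 0.0715]
orientation: [-0.201, 3.134, -0.0]
contact_force: [0.5, -0.7, -2.5]
grip_width: 0.0592
gripper_force: 45.1
```

```bash
python3 -m jog '[{"fingers":0.04,"x":0.0,"y":0.0,"z":0.005,"rx":0.0,"ry":0.0,"rz":0.0},{"fingers":0.04,"x":0.0,"y":0.0,"z":0.0,"rx":0.0,"ry":0.0,"rz":0.0}]'; python3 -m jog '[{"fingers":0.04,"x":0.0,"y":0.0,"z":0.002,"rx":0.0,"ry":0.0,"rz":0.0},{"fingers":0.04,"x":0.0,"y":0.0,"z":0.0,"rx":0.0,"ry":0.0,"rz":0.0}]'; python3 -m jog '[{"fingers":0.04,"x":0.0,"y":0.0,"z":0.0015,"rx":0.0,"ry":0.0,"rz":0.0},{"fingers":0.04,"x":0.0,"y":0.0,"z":0.0,"rx":0.0,"ry":0.0,"rz":0.0}]'
```

```text
clock: 23.75
tcp_pos: [0.5113, -0.2084, 0.0656]
orientation: [0.201, -3.135, -0.0]
contact_force: [0.6, 0.3, -2.4]
grip_width: 0.0592
gripper_force: 45.1
clock: 24.0
tcp_pos: [0.5114, -0.2085, 0.0636]
orientation: [0.201, -3.135, -0.0]
contact_force: [0.4, 0.3, -2.3]
grip_width: 0.059
gripper_force: 45.1
clock: 24.25
tcp_pos: [0.5119, -0.2085, 0.0631]
orientation: [-0.201, 3.134, 0.001]
contact_force: [-1.5, 1.3, 6.0]
grip_width: 0.0592
gripper_force: 45.2
```

Touched down; release, retreat up and back, then verify.

```bash
python3 -m jog '[{"fingers":0.0854,"x":0.0,"y":0.0,"z":0.0,"rx":0.0,"ry":0.0,"rz":0.0},{"fingers":0.0854,"x":0.0,"y":0.0,"z":0.0,"rx":0.0,"ry":0.0,"rz":0.0},{"fingers":0.0854,"x":0.0,"y":0.0,"z":0.0,"rx":0.0,"ry":0.0,"rz":0.0},{"fingers":0.0854,"x":0.0,"y":0.0,"z":-0.02,"rx":0.0,"ry":0.0,"rz":0.0},{"fingers":0.0854,"x":0.0,"y":0.0,"z":-0.05,"rx":0.0,"ry":0.0,"rz":0.0},{"fingers":0.0854,"x":0.0,"y":0.0,"z":-0.06,"rx":0.0,"ry":0.0,"rz":0.0},{"fingers":0.0854,"x":0.0,"y":0.0,"z":-0.03,"rx":0.0,"ry":0.0,"rz":0.0}]';python3 -m jog '[{"fingers":0.0854,"x":0.01,"y":0.05,"z":0.0,"rx":0.0,"ry":0.0,"rz":0.0},{"fingers":0.0854,"x":0.01,"y":0.05,"z":0.0,"rx":0.0,"ry":0.0,"rz":0.0},{"fingers":0.0854,"x":0.01,"y":0.05,"z":0.0,"rx":0.0,"ry":0.0,"rz":0.0},{"fingers":0.0854,"x":0.01,"y":0.05,"z":0.0,"rx":0.0,"ry":0.0,"rz":0.0},{"fingers":0.0854,"x":0.01,"y":0.05,"z":0.0,"rx":0.0,"ry":0.0,"rz":0.0},{"fingers":0.0854,"x":0.0,"y":0.0,"z":0.0,"rx":0.0,"ry":0.0,"rz":0.0},{"fingers":0.0854,"x":0.0,"y":0.0,"z":0.0,"rx":0.0,"ry":0.0,"rz":0.0}]'
python3 - <<'E'
from h import *
from bench import r
p,d=r.grab_frame('top');cv2.imwrite('pics/top9.png',p[:,:,::-1]);K=r.get_calibration('top');W=world(d,K['mtx'],K['extrinsics'])
lids(W,d,[(.526,-.32),(.511,-.2085)],.1,.116);lids(W,d,[(.6197,.2299),(.587,.051)])
p,d=r.grab_frame('scene');cv2.imwrite('pics/s9.png',p[:,:,::-1])
E
```

```text
clock: 25.12
tcp_pos: [0.5126, -0.2092, 0.2256]
orientation: [-0.2, 3.131, -0.002]
contact_force: [1.3, 0.2, -1.0]
grip_width: 0.0854
gripper_force: 0.0
clock: 26.0
tcp_pos: [0.4301, 0.0326, 0.2224]
orientation: [-0.201, 3.135, -0.0]
contact_force: [-0.0, -0.7, 0.0]
grip_width: 0.0852
gripper_force: 0.0
[ 525.8 -319.1   59.9   61.3    7.8] lidz 0.109 centre z 0.1217 btn xy [ 0.5263 -0.3191]
[ 509.9 -206.2   59.8   60.7    7.6] lidz 0.1094 centre z 0.1213 btn xy [ 0.50965 -0.2058 ]
[619.8 230.3  60.3  60.4   9.5] lidz 0.0986 centre z 0.1008 btn xy None
[587.2  51.1  59.8  60.3  66.6] lidz 0.0984 centre z 0.0999 btn xy None
```

View pics/s9.png

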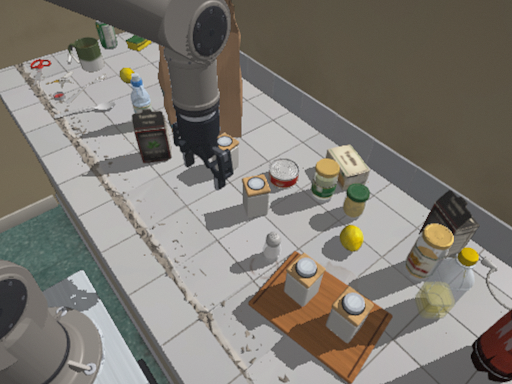

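Two canisters stand upright on the board (303,280) and (350,312) with their buttons partly up. The two sound ones (225,150) and (257,195) are in place with buttons down, the bystanders have not moved, and the gripper is clear of everything.

```bash
python3 -c "
from bench import r
print(r.hand_in())"
```

```text
the job is handed in; nothing more can be done
None
```

I tested all four canisters and handed the job in: the two worn ones stand upright on the board with their buttons about 12 mm up, and the two sound ones are still in place with their buttons down; no verdict was returned.

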